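# Open the two-button eye-drop locker

## Robot

A 6-joint arm with a two-finger parallel gripper is mounted at the origin on the work surface. World frame = base frame: x ahead of the robot, y to its left, z up, the work surface at z = 0. Lengths are in mm, angles in degrees, forces in N, time in s.
With the tool pointing down it reaches from about 300 to 850 mm from the base axis. Payload 4.2 kg.
Tool frame: the origin (TCP) lies at the very end of the fingers, on their centre line; the grasp point (between the pads) lies 19 mm behind it; z points along the fingers, y is the direction in which the jaws open and shut (so a half turn about z gives the same grasp; the last joint's range is limited). The gripper opens to 91 mm and grips with 3 to 60 N. Pads are 32 mm wide; open, the fingers measure 118 mm over their backs; the gripper's body (76 mm by 178 mm) begins 60 mm behind the grasp point.
Start: joints at [66.692, 18.312, 89.639, -0, 72.044, -1.146], TCP at [216.909, 532.535, 213.976] pointing down, gripper open.
Joint ranges: [-177.97, 177.97], [-48.28, 115.42], [12.27, 149.76], [-77.06, 257.06], [2.81, 150.46], [-146.56, 146.56]. Speed limits (degrees/s): [147.25, 147.25, 180, 180, 180, 180].

## Interface

Orientations are given as [roll, pitch, yaw] about the fixed x, y, z axes, in that order (R = Rz(yaw) Ry(pitch) Rx(roll)).
In Python, from workcell import * gives the robot as it stands. The module is installed in compiled form; this text tells all that it offers.
- The arm moves only by the tool servo_tool, never from a script. Its argument "plan" is a list that holds one entry, the list of rows, each a list of 7 numbers: the shift along the tool's x, y, z in mm, then the turn, a rotation vector about the tool's x, y, z in rad, then the opening, from 0 (shut) to 1 (fully open). A call has 1 to 20 rows; each row is the pose to reach, as a shift and turn from the pose commanded when the call began, along the tool's axes at that moment; what a row does not reach only later rows make up. A row lasts 1/10 s, in which the tool goes at most 50 mm and 8.59 degrees, less where a joint would pass 70% of its speed; a pose out of reach is approached as far as the arm can. A call with a gripper value outside its range is refused whole. The fingers move at their own pace and stop on an object; "squeeze" is the grip in N (left out, the last holds). Time passes only in rows, so rows that repeat a pose let the fingers close. It gives the time, the measured TCP pose, the force and the opening at its end, in the units of the state.
- state(): the state, without advancing time (a new reading comes with each control period).
- grab_frame(name): name is "side" or "top" or "wrist"; returns a dict with "color" (480x640x3 uint8, red, green, blue), "range_z" (480x640 float32, mm along the optical axis (not along the pixel's ray), 0 where there is no reading), "fx", "fy", "cx", "cy" (pixels), "rvec" (rotation vector, rad) and "tvec" (3), from world to camera coordinates, as OpenCV has them; the wrist camera has in their place "tool_from_camera" (4x4, takes a point from camera to tool coordinates, whose origin is the TCP and whose axes are the flange's). Camera axes: x right, y down, z forward; pixel columns grow to the right and rows downward; lengths in mm; the calibration is good to about 2 mm. The wrist camera is an equidistant fisheye: a pixel r from the principal point sees the ray r / f radians off the axis. A picture is of the moment at which its call begins: read the wrist's pose just before it.
- job_done(): hands the job in, once; it reports no verdict.
The state is a dict: "time_s": time; "qpos": joint angles; "qvel": joint speeds; "effort": joint torques, N m; "ee_pos": TCP position; "ee_rot": TCP orientation; "force": force on the tool from outside, world axes, zero at the start; "torque": the same for the moment, N m; "gripper_width": finger opening in mm.
Only numpy, scipy, OpenCV 4.12 (cv2) and the standard library are available. Lean on these libraries where they do the work, as an engineer would, in place of code of your own. Each camera call takes 0.05 s, during which the arm holds its last target.

## Task

Open the eye-drop locker with the green drawer: with one fingertip on each of its two green buttons, press both down together and keep them down until its drawer has slid all the way out by itself, then let go and move clear. Do not pull or push the drawer itself, do not let either button up before the drawer is fully out, and leave the orange locker and everything standing about where it is.

Things in the scene. Friction and masses are not known exactly. Their poses are not given: they have to be found in the camera images.
- green_locker: The locker to open. White medicine locker fixed to the table, 180 deep (x) x 150 wide (y) x 100 high mm, with a green drawer front, a stripe of green across the back of its top and two green round buttons on its top. Origin: centre of its underside; z up, its own -x is its front, which looks roughly towards the robot and out of which the drawer slides, +y its left seen from the robot.
- green_cap_left: Green locker's left release button: a round green cap, 28 mm diameter, flat top. Origin: centre of its top face, which when up is 116 mm above the table (16 mm above the locker's top) at x -40 mm, y +30 mm in the locker's frame; it moves down with the cap. The two caps are 60 mm apart centre to centre (32 mm between their edges). A black collar, 36 mm diameter, stands 5 mm above the locker's top round each cap. z up, axes as the locker's.
- green_left (a joint): How far the green locker's left button is pressed, m: 0 up, 0.008 fully down (hard stop, cap still 3 mm proud of its collar). Sprung: about 1.5 N to start, 5 N fully down. Its catch lets go of the drawer about 5 mm down; it springs up when let go.
- green_cap_right: Green locker's right release button: a round green cap, 28 mm diameter, flat top. Origin: centre of its top face, which when up is 116 mm above the table (16 mm above the locker's top) at x -40 mm, y -30 mm in the locker's frame; it moves down with the cap. The two caps are 60 mm apart centre to centre (32 mm between their edges). A black collar, 36 mm diameter, stands 5 mm above the locker's top round each cap. z up, axes as the locker's.
- green_right (a joint): How far the green locker's right button is pressed, m: 0 up, 0.008 fully down (hard stop, cap still 3 mm proud of its collar). Sprung: about 1.5 N to start, 5 N fully down. Its catch lets go of the drawer about 5 mm down; it springs up when let go.
- green_drawer (a joint): How far the green drawer is out, m: 0 shut and locked (up to 2 mm of play), 0.080 fully out against its stop. Each button works its own catch, so it is freed only while both buttons are down; then a spring with a slow damper slides it out by itself in about 3 s. If a button is let up on the way, its catch stops the drawer at the next notch (every 18 mm). Once fully out it stays out.
- green_tray: The green drawer itself: green front panel 146 wide x 68 high x 12 mm thick, with a tray of vials behind it. Origin: centre of the front panel's outer face, 40 mm above the table; when shut 102 mm in front of the locker's origin. It slides along the locker's own -x.
- orange_locker: The other locker, to be left alone; same build and size. White medicine locker fixed to the table, 180 deep (x) x 150 wide (y) x 100 high mm, with an orange drawer front, a stripe of orange across the back of its top and two orange round buttons on its top. Origin: centre of its underside; z up, its own -x is its front, which looks roughly towards the robot and out of which the drawer slides, +y its left seen from the robot.
- orange_cap_left: Orange locker's left release button: a round orange cap, 28 mm diameter, flat top. Origin: centre of its top face, which when up is 116 mm above the table (16 mm above the locker's top) at x -40 mm, y +30 mm in the locker's frame; it moves down with the cap. The two caps are 60 mm apart centre to centre (32 mm between their edges). A black collar, 36 mm diameter, stands 5 mm above the locker's top round each cap. z up, axes as the locker's.
- orange_left (a joint): How far the orange locker's left button is pressed, m: 0 up, 0.008 fully down (hard stop, cap still 3 mm proud of its collar). Sprung: about 1.5 N to start, 5 N fully down. Its catch lets go of the drawer about 5 mm down; it springs up when let go.
- orange_cap_right: Orange locker's right release button: a round orange cap, 28 mm diameter, flat top. Origin: centre of its top face, which when up is 116 mm above the table (16 mm above the locker's top) at x -40 mm, y -30 mm in the locker's frame; it moves down with the cap. The two caps are 60 mm apart centre to centre (32 mm between their edges). A black collar, 36 mm diameter, stands 5 mm above the locker's top round each cap. z up, axes as the locker's.
- orange_right (a joint): How far the orange locker's right button is pressed, m: 0 up, 0.008 fully down (hard stop, cap still 3 mm proud of its collar). Sprung: about 1.5 N to start, 5 N fully down. Its catch lets go of the drawer about 5 mm down; it springs up when let go.
- orange_drawer (a joint): How far the orange drawer is out, m: 0 shut and locked (up to 2 mm of play), 0.080 fully out against its stop. Each button works its own catch, so it is freed only while both buttons are down; then a spring with a slow damper slides it out by itself in about 3 s. If a button is let up on the way, its catch stops the drawer at the next notch (every 18 mm). Once fully out it stays out.
- orange_tray: The orange drawer itself: orange front panel 146 wide x 68 high x 12 mm thick, with a tray of vials behind it. Origin: centre of the front panel's outer face, 40 mm above the table; when shut 102 mm in front of the locker's origin. It slides along the locker's own -x.
- drops: White eye-drop bottle with a blue cap, 32 mm diameter, 75 mm high, standing between the lockers. A bystander. Origin: centre of its underside.
- lens_case: Contact-lens case with two round wells, one lid blue and one white, 30 x 64 x 16 mm, lying on top of the green locker behind its buttons, about 100 mm from them. A bystander. Origin: centre of its underside.
- vial: Small amber jar, 26 mm diameter, 45 mm high, standing on top of the orange locker behind its buttons. A bystander. Origin: centre of its underside.
- torch: Aluminium examination torch with black head, 130 mm long, 30 mm thick, lying on the table's left side. A bystander. Origin: centre of its underside.
- dish: Round steel dish, 110 mm diameter, 35 mm high, on the table's right side. A bystander. Origin: centre of its underside.
- occluder: Flat black paddle (eye cover), 143 mm long, 56 mm wide, 8 mm thick, lying on the table's right side. A bystander. Origin: under its handle, 55 mm from the handle's end.
- pot: Glass jar with grey lid, 60 mm diameter, 70 mm high, standing behind the lockers. A bystander. Origin: centre of its underside.

How it is judged (in metres and radians):
On the way, in this order (a step that is already met when the one before it is completed fails the run):
1. both green buttons are pressed down together by the fingers (4.5 mm or more of 8 mm) (value of joint each of green_left, green_right above 0.0045 m and contact force between the fingers and green_cap_left above 0.5 N and contact force between the fingers and green_cap_right above 0.5 N), for 0.2 s.
2. the green drawer is fully out (75 mm or more of 80 mm) while both buttons are still held down (4.5 mm or more) (value of joint green_drawer above 0.075 m and value of joint each of green_left, green_right above 0.0045 m), for 0.1 s.
At the end, for the whole second after the job is handed in: The green drawer is at least 75 mm out and at rest, both green buttons are back up (within 1.5 mm), and the orange drawer is shut (less than 5 mm out) (value of joint green_drawer above 0.075 m and velocity of joint green_drawer below 0.005 m/s and value of joint each of green_left, green_right below 0.0015 m and value of joint orange_drawer below 0.005 m); the robot touches nothing.
It fails at once if a green button is let up (less than 2.5 mm down) while the green drawer is part-way out (12 to 68 mm) (value of joint green_drawer between 0.012 and 0.068 m and value of joint any of green_left, green_right below 0.0025 m).
It fails at once if the fingers or arm push or pull a drawer (over 3 N) (contact force between any of the fingers, the arm and green_tray above 3 N or contact force between any of the fingers, the arm and orange_tray above 3 N).
It fails at once if a button of the orange locker is pressed (over 4 mm) or its drawer opens (over 8 mm) (value of joint any of orange_left, orange_right above 0.004 m or value of joint orange_drawer above 0.008 m).
It fails at once if a bystander is moved by more than 15 mm (distance of any of drops, lens_case, vial, torch, dish, occluder, pot from where it was at the start of the episode above 0.015 m).
It also fails if it takes over 38 s, if anything falls off the work surface, if the arm or the gripper's body presses on something with over 40 N, if the wrist force passes 120 N, or if a joint passes its speed limit or range.

## Working session

There is one attempt and no reset: what is moved stays moved. The work goes in short steps, Python scripts to look and compute and a tool call to move; the robot and the scene stay as the last step left them, time stands still between calls to the robot, and variables do not carry over. Pictures are saved under pics/ and viewed, and the job is handed in when it is done.

Besides the shell and the picture viewer there is one more tool, called after "Emit:" as name(argument=value, ...) on one line, values as JSON. servo_tool: Moves the arm, as the interface text tells. Its arguments: {"type":"object","properties":{"plan":{"type":"array"},"squeeze":{"type":"number"}},"required":["plan"]}

```bash
mkdir -p pics; cat > h.py <<'E'
from workcell import *
import numpy as np, cv2, pickle
E
python3 - <<'E'
from h import *
s=state(); print(s)
D={}
for n in ["side","top"]:
    f=grab_frame(n); D[n]=f
    cv2.imwrite(f"pics/{n}0.png",f["color"][:,:,::-1]); print(n,f["fx"],f["cx"],f["cy"],f["rvec"],f["tvec"])
pickle.dump(D,open("f0.pkl","wb"))
E
```

```text
{'time_s': 0.0, 'qpos': array([ 6.66926246e+01,  1.83508254e+01,  8.97055303e+01, -2.65218317e-03,
        7.20424339e+01, -1.14675232e+00]), 'qvel': array([-0.00391444, -0.05726551,  0.02558862,  0.08365582, -0.093321  ,
       -0.01854676]), 'effort': array([ 2.32272010e-03, -4.12469745e+01, -2.31974316e+01,  7.28566409e-02,
        4.56793921e-02, -1.38885666e-04]), 'ee_pos': array([216.71856594, 532.06435699, 213.13437928]), 'ee_rot': array([-1.79901180e+02,  5.43963769e-04,  1.57840197e+02]), 'force': array([ 0.24306266, -0.06315417, -0.21390873]), 'torque': array([-0.01095   ,  0.04211923, -0.00491563]), 'gripper_width': 91.32053048317627}
side 446.67361839963365 320.33970821111166 239.93494153501962 [ 2.25750167 -0.28567131  0.12328239] [-568.81237694  174.58019074 1243.99835361]
top 486.52185827422085 314.06733892403815 235.18115594403378 [ 2.09477035 -2.11542459  0.22723028] [  10.42392892  592.58218254 1232.89480781]
```

View pics/side0.png

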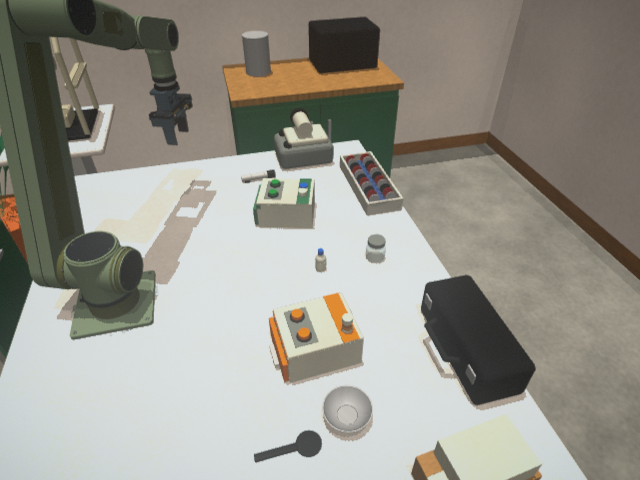

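View pics/top0.png

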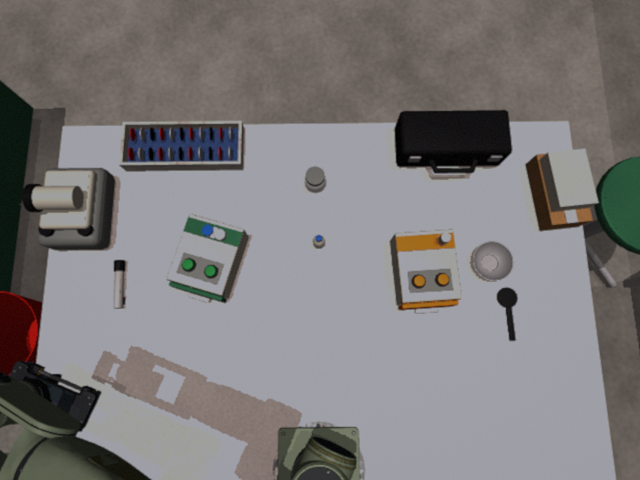

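The side view shows the green caps near (275,183) and (272,193). The top view shows them near (188,265) and (210,271), with the lens case behind them at (213,232).

```bash
cat >> h.py <<'E'
def cam(f):
    R,_=cv2.Rodrigues(np.array(f["rvec"],float)); t=np.array(f["tvec"],float)
    K=np.array([[f["fx"],0,f["cx"]],[0,f["fy"],f["cy"]],[0,0,1]]); return K,R,t
def ray_plane(f,uv,z):
    K,R,t=cam(f); d=R.T@np.linalg.inv(K)@np.array([uv[0],uv[1],1.]); o=-R.T@t
    return o+d*(z-o[2])/d[2]
def tri(fa,a,fb,b):
    P=[];
    for f in (fa,fb):
        K,R,t=cam(f); P.append(K@np.c_[R,t])
    X=cv2.triangulatePoints(P[0],P[1],np.array(a,float).reshape(2,1),np.array(b,float).reshape(2,1)).ravel()
    return X[:3]/X[3]
def blobs(img,mn=15,lo=(45,120,60),hi=(80,255,255)):
    hsv=cv2.cvtColor(img,cv2.COLOR_RGB2HSV); m=cv2.inRange(hsv,lo,hi)
    n,l,st,c=cv2.connectedComponentsWithStats(m)
    return [(st[i].tolist(),c[i].round(2).tolist(),img[l==i].mean(0).round().tolist()) for i in range(1,n) if st[i][4]>=mn]
E
python3 - <<'E'
from h import *
D=pickle.load(open("f0.pkl","rb"))
for n in D:
    print(n)
    for b in blobs(D[n]["color"]): print(b)
for n,(u0,u1,v0,v1) in {"side":(235,335,160,240),"top":(155,255,205,310)}.items():
    cv2.imwrite(f"pics/{n}0z.png",cv2.resize(D[n]["color"][v0:v1,u0:u1,::-1],None,fx=5,fy=5,interpolation=cv2.INTER_NEAREST))
E
```

```text
side
([272, 180, 7, 4, 25], [274.88, 181.56], [59.0, 146.0, 75.0])
([269, 189, 8, 5, 27], [272.26, 191.33], [62.0, 150.0, 79.0])
top
([601, 157, 39, 93, 2684], [623.23, 200.68], [42.0, 83.0, 58.0])
([185, 219, 21, 16, 202], [194.19, 226.2], [43.0, 86.0, 60.0])
([223, 228, 18, 17, 180], [232.13, 236.66], [46.0, 91.0, 63.0])
([182, 259, 11, 11, 94], [187.38, 264.01], [39.0, 112.0, 55.0])
([205, 266, 11, 11, 94], [209.95, 270.59], [40.0, 114.0, 56.0])
([170, 283, 52, 17, 183], [196.27, 290.99], [41.0, 83.0, 58.0])
```

View pics/side0z.png

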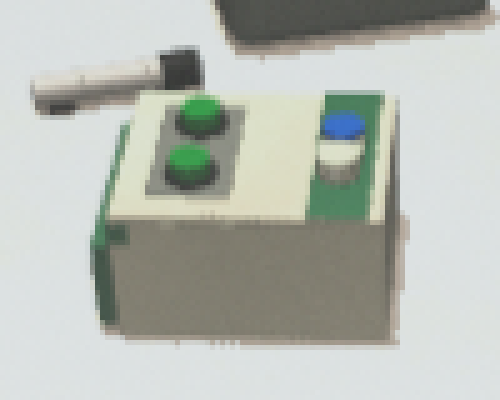

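View pics/top0z.png

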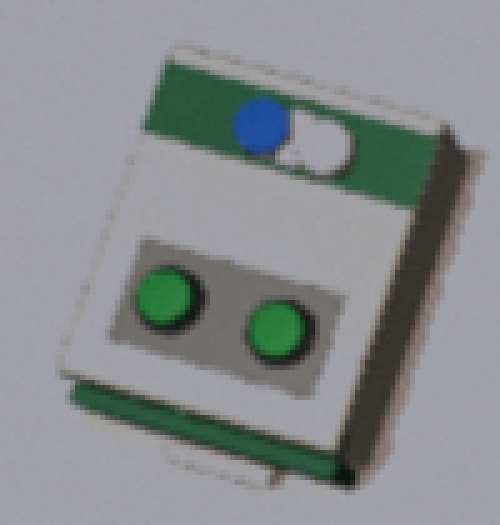

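```bash
python3 - <<'E'
from h import *
D=pickle.load(open("f0.pkl","rb"))
L=tri(D["top"],(187.4,264.0),D["side"],(274.9,181.6));R=tri(D["top"],(209.95,270.6),D["side"],(272.3,191.3))
print(L,R,np.linalg.norm(L-R))
for n,a,b in(("top",(187.4,264.0),(209.95,270.6)),("side",(274.9,181.6),(272.3,191.3))):
    l=ray_plane(D[n],a,116);r=ray_plane(D[n],b,116);d=l-r
    print(n,l,r,np.linalg.norm(d),"yaw",np.degrees(np.arctan2(-d[0],d[1])),(l+r)/2)
w=grab_frame("wrist"); print({k:w[k] for k in w if k not in("color","range_z")})
cv2.imwrite("pics/wrist0.png",w["color"][:,:,::-1])
E
```

```text
[511.60573254 327.36998195 109.19895109] [493.44732206 268.88974026 111.26595113] 61.26939715285806
top [509.96328521 325.54467679 116.        ] [492.56423801 267.85114027 116.        ] 60.260028210628846 yaw -16.782106343171563 [501.26376161 296.69790853 116.        ]
side [510.9156597  316.93655639 116.        ] [492.84258355 261.88958973 116.        ] 57.93793765479069 yaw -18.176095300263484 [501.87912163 289.41307306 116.        ]
{'fx': 371.64829954431775, 'fy': 371.64829954431775, 'cx': 320.54389122010167, 'cy': 232.55780074929822, 'tool_from_camera': array([[-3.70808563e-04, -9.56520920e-01, -2.91663491e-01,
         8.26821669e+01],
       [ 9.99999816e-01, -2.14385040e-04, -5.68273794e-04,
        -7.40967595e-01],
       [ 4.81037483e-04, -2.91663648e-01,  9.56520823e-01,
        -1.70988490e+02],
       [ 0.00000000e+00,  0.00000000e+00,  0.00000000e+00,
         1.00000000e+00]])}
```

View pics/wrist0.png

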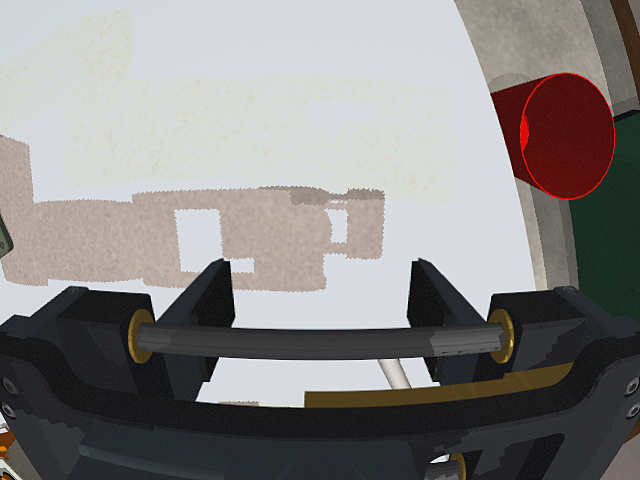

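Emit:
servo_tool(plan=[[[-40,-13,0,0,0,0,0.51],[-85,-28,0,0,0,0,0.51],[-130,-43,0,0,0,-0.05,0.51],[-175,-58,10,0,0,-0.094,0.51],[-220,-73,20,0,0,-0.094,0.51],[-260,-88,30,0,0,-0.094,0.51],[-290,-102,38,0,0,-0.094,0.51],[-303,-111,40,0,0,-0.094,0.51],[-303,-111,40,0,0,-0.094,0.51],[-303,-111,40,0,0,-0.094,0.51],[-303,-111,40,0,0,-0.094,0.51],[-303,-111,40,0,0,-0.094,0.51]]])

```text
time_s: 1.35
ee_pos: [454.9, 316.7, 174.4]
ee_rot: [179.9, 0.0, 163.3]
force: [0.0, -0.1, 0.0]
gripper_width: 46.0
```

```bash
cat >> h.py <<'E'
def wpix(w,s,uv):
    "ray origin, dir in world for wrist pixel"
    from scipy.spatial.transform import Rotation as Ro
    x=(uv[0]-w["cx"])/w["fx"]; y=(uv[1]-w["cy"])/w["fy"]; th=np.hypot(x,y)
    d=np.array([x/th*np.sin(th),y/th*np.sin(th),np.cos(th)])
    T=w["tool_from_camera"]; Rw=Ro.from_euler("xyz",s["ee_rot"],degrees=True).as_matrix()
    return s["ee_pos"]+Rw@T[:3,3], Rw@T[:3,:3]@d
def onz(o,d,z): return o+d*(z-o[2])/d[2]
E
python3 - <<'E'
from h import *
s=state(); w=grab_frame("wrist"); print(s)
pickle.dump((s,w),open("w1.pkl","wb"))
cv2.imwrite("pics/wrist1.png",w["color"][:,:,::-1])
P=[]
for b in blobs(w["color"],200):
    print(b); o,d=wpix(w,s,b[1]); p=onz(o,d,116); print(p)
E
```

```text
{'time_s': 1.35, 'qpos': array([ 3.36408029e+01,  1.80461852e+01,  9.59979414e+01,  2.37295527e-02,
        6.59068806e+01, -3.97058352e+01]), 'qvel': array([-0.19486979,  0.06911465,  0.00157983, -0.10146566,  0.04390468,
       -0.10148183]), 'effort': array([-1.95225994e-01, -3.97823310e+01, -2.20704639e+01,  2.73351237e-02,
        7.46944360e-02,  2.62997273e-03]), 'ee_pos': array([454.91795023, 316.67976242, 174.40983309]), 'ee_rot': array([1.79948465e+02, 1.46258142e-02, 1.63336954e+02]), 'force': array([ 0.00500436, -0.09145585,  0.03226086]), 'torque': array([ 0.03847647, -0.00955492,  0.0073292 ]), 'gripper_width': 45.99330875034791}
([224, 217, 174, 15, 1320], [305.33, 224.58], [41.0, 80.0, 58.0])
[434.48300111 311.73316377 116.        ]
([274, 297, 20, 32, 497], [283.19, 313.84], [24.0, 102.0, 47.0])
[492.31442565 277.05584236 116.        ]
([338, 297, 30, 33, 820], [352.93, 313.68], [26.0, 126.0, 56.0])
[506.27623601 324.25153151 116.        ]
```

View pics/wrist1.png

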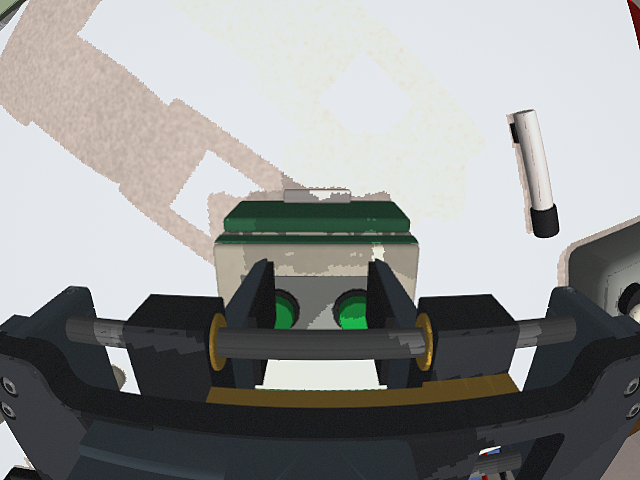

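The wrist view shows the caps at (284,312) and (353,312), partly hidden by the fingers, with the drawer front above them (towards the robot). I'll go past the caps to get a clear view.

Emit:
servo_tool(plan=[[[-40,0,0,0,0,0,0.51],[-80,0,0,0,0,0,0.51],[-110,0,0,0,0,0,0.51],[-110,0,0,0,0,0,0.51],[-110,0,0,0,0,0,0.51],[-110,0,0,0,0,0,0.51]]])

```text
time_s: 2.0
ee_pos: [559.7, 284.3, 173.9]
ee_rot: [-180.0, -0.1, 163.3]
force: [-0.1, 0.5, -0.3]
gripper_width: 46.5
```

```bash
python3 - <<'E'
from h import *
s=state(); w=grab_frame("wrist"); print(s["ee_pos"],s["ee_rot"],s["time_s"])
pickle.dump((s,w),open("w2.pkl","wb"))
cv2.imwrite("pics/wrist2.png",w["color"][:,:,::-1])
for b in blobs(w["color"],200):
    o,d=wpix(w,s,b[1]); print(b,onz(o,d,116))
E
```

```text
[559.71245705 284.32622022 173.93275847] [-1.79989969e+02 -5.57513721e-02  1.63283508e+02] 2.0
([219, 72, 197, 17, 2581], [318.05, 79.2], [64.0, 131.0, 92.0]) [453.99815044 313.59972308 116.        ]
([247, 141, 45, 44, 1502], [268.81, 162.54], [41.0, 142.0, 69.0]) [494.31401083 269.55449177 116.        ]
([343, 141, 44, 45, 1503], [364.22, 162.83], [55.0, 177.0, 87.0]) [511.58173139 326.07578902 116.        ]
([216, 273, 31, 32, 518], [227.91, 284.17], [47.0, 94.0, 68.0]) [564.29207928 215.0423576  116.        ]
([396, 273, 23, 32, 317], [409.85, 284.4], [44.0, 88.0, 63.0]) [600.6036678 335.5245541 116.       ]
([306, 274, 61, 48, 798], [351.14, 292.58], [48.0, 99.0, 70.0]) [594.17609755 294.90245388 116.        ]
```

View pics/wrist2.png

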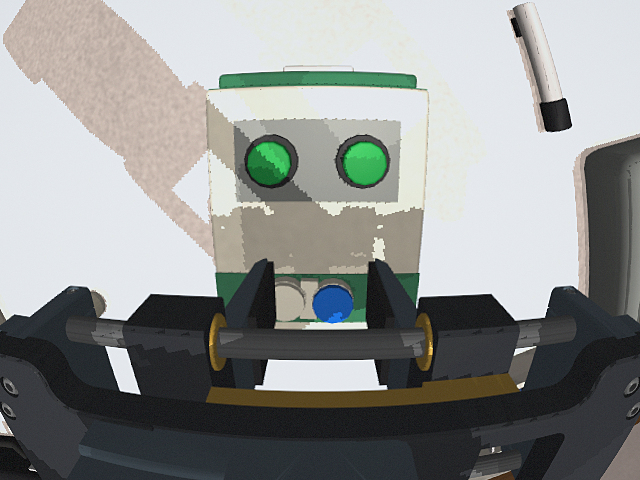

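Clear view: caps at (269,163) and (364,163), drawer front at row 79, lens case at (315,300). Next I'll locate the fingertips in this picture.

```bash
python3 - <<'E'
from h import *
s,w=pickle.load(open("w2.pkl","rb"))
T=np.linalg.inv(w["tool_from_camera"])
def px(p):
    c=T[:3,:3]@np.array(p,float)+T[:3,3]; th=np.arctan2(np.hypot(c[0],c[1]),c[2]); a=np.arctan2(c[1],c[0])
    return w["cx"]+w["fx"]*th*np.cos(a), w["cy"]+w["fx"]*th*np.sin(a)
im=cv2.resize(w["color"][240:400,200:440,::-1],None,fx=3,fy=3,interpolation=cv2.INTER_NEAREST)
im=cv2.convertScaleAbs(im,alpha=2.0,beta=30)
for x in(16,-16):
  for y in(-36.5,-30,-23,23,30,36.5):
    u,v=px((x,y,0)); print(x,y,round(u),round(v)); cv2.circle(im,(int((u-200)*3),int((v-240)*3)),3,(0,0,255) if x>0 else (255,0,255),-1)
cv2.imwrite("pics/tips.png",im)
E
```

```text
16 -36.5 249 261
16 -30 262 261
16 -23 276 261
16 23 369 261
16 30 383 261
16 36.5 395 261
-16 -36.5 254 316
-16 -30 266 317
-16 -23 279 317
-16 23 366 317
-16 30 379 317
-16 36.5 391 316
```

View pics/tips.png

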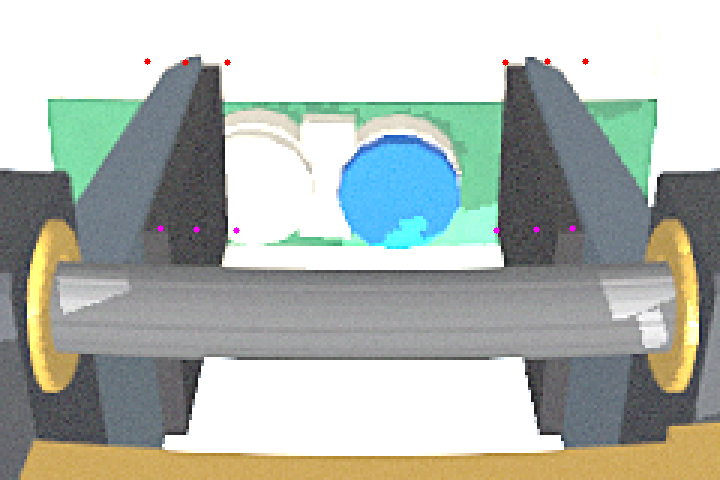

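Emit:
servo_tool(plan=[[[25,0,0,0,0,0,0.51],[40,0,0,0,0,0,0.51],[40,0,0,0,0,0,0.51],[40,0,0,0,0,0,0.51],[40,0,0,0,0,0,0.51]]])

```text
time_s: 2.55
ee_pos: [523.2, 295.3, 174.2]
ee_rot: [180.0, 0.1, 163.2]
force: [0.1, 0.2, 0.6]
gripper_width: 46.5
```

The tips taper to about 7 mm (roughly y ±23 to ±30 at this opening). To centre them on the caps the opening should be about 53 mm, or 0.585. Next, a second wrist view for the cap height.

```bash
python3 - <<'E'
from h import *
s=state(); w=grab_frame("wrist")
pickle.dump((s,w),open("w3.pkl","wb"))
s2,w2=pickle.load(open("w2.pkl","rb"))
cv2.imwrite("pics/wrist3.png",w["color"][:,:,::-1])
B=[b for b in blobs(w["color"],300)]
for b in B: print(b)
c=sorted([b[1] for b in B if 15<b[0][2]<60 and 0.8<b[0][2]/b[0][3]<1.25 and b[0][4]>900])
print(c)
C=[]
for a,b in zip([(268.81,162.54),(364.22,162.83)],c[:2]):
    A=np.zeros((3,3));y=np.zeros(3)
    for o,d in(wpix(w2,s2,a),wpix(w,s,b)):
        d=d/np.linalg.norm(d);M=np.eye(3)-np.outer(d,d);A+=M;y+=M@o
        print("z116",onz(o,d,116))
    C.append(np.linalg.solve(A,y)); print(C[-1])
from scipy.spatial.transform import Rotation as Ro
R=Ro.from_euler("xyz",s["ee_rot"],degrees=True).as_matrix()
print(s["ee_pos"],"tool-frame shift",R.T@((C[0]+C[1])/2-s["ee_pos"]))
E
```

```text
([220, 123, 195, 17, 2766], [318.51, 130.59], [62.0, 125.0, 89.0])
([211, 140, 213, 4, 301], [318.04, 141.23], [45.0, 110.0, 74.0])
([250, 199, 42, 43, 1434], [270.56, 220.0], [24.0, 99.0, 46.0])
([342, 199, 42, 44, 1448], [362.24, 220.12], [28.0, 107.0, 50.0])
([276, 320, 92, 9, 408], [333.8, 322.54], [58.0, 121.0, 85.0])
[[270.56, 220.0], [362.24, 220.12]]
z116 [494.31401083 269.55449177 116.        ]
z116 [493.36022469 269.89397847 116.        ]
[494.69667077 268.55831305 109.81640964]
z116 [511.58173139 326.07578902 116.        ]
z116 [510.44225864 326.19195877 116.        ]
[512.48317055 326.53021779 109.12801204]
[523.22780332 295.31766958 174.22395693] tool-frame shift [19.50837795 -3.56789743 64.73087426]
```

View pics/wrist3.png

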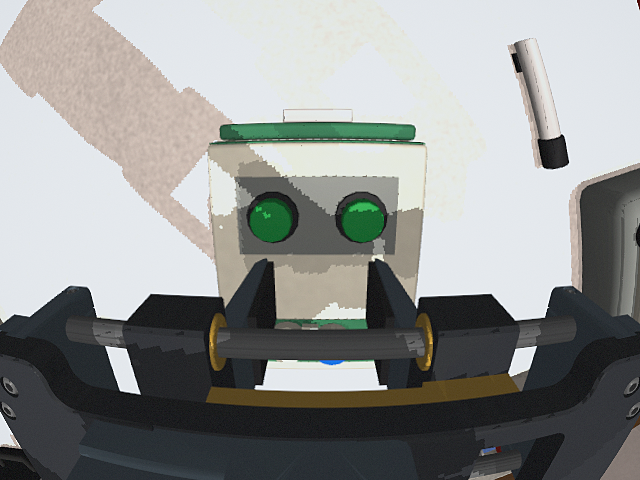

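The caps triangulate to about z 110, against 116 in the text. Their centre is near (503,297.8), so I'll align, stop just above and then feel for contact.

Emit:
servo_tool(plan=[[[12,-2,10,0,0,0,0.585],[20,-3.5,25,0,0,-0.003,0.585],[20,-3.5,40,0,0,-0.003,0.585],[20,-3.5,51,0,0,-0.003,0.585],[20,-3.5,51,0,0,-0.003,0.585],[20,-3.5,51,0,0,-0.003,0.585],[20,-3.5,51,0,0,-0.003,0.585],[20,-3.5,51,0,0,-0.003,0.585]]])

```text
time_s: 3.4
ee_pos: [503.1, 297.9, 123.7]
ee_rot: [179.9, 0.1, 163.4]
force: [-0.1, 0.1, -0.0]
gripper_width: 53.2
```

```bash
python3 - <<'E'
from h import *
s=state(); print(s["ee_pos"],s["ee_rot"],s["gripper_width"],s["force"])
w=grab_frame("wrist");cv2.imwrite("pics/wrist4.png",cv2.resize(w["color"][220:360,200:440,::-1],None,fx=3,fy=3))
f=grab_frame("side");cv2.imwrite("pics/side4.png",cv2.resize(f["color"][110:250,200:360,::-1],None,fx=4,fy=4))
f=grab_frame("top");cv2.imwrite("pics/top4.png",cv2.resize(f["color"][200:340,120:280,::-1],None,fx=4,fy=4))
E
```

```text
[503.1091106  297.889633   123.73056478] [1.79928346e+02 6.34090762e-02 1.63388037e+02] 53.227357931580045 [-0.09232924  0.13414053 -0.01569645]
```

View pics/wrist4.png

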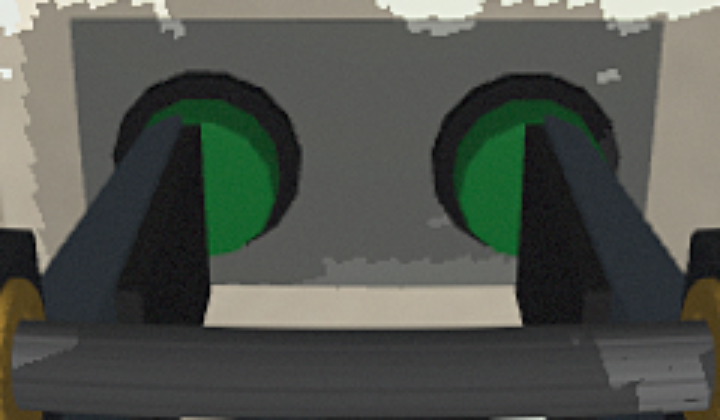

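View pics/side4.png

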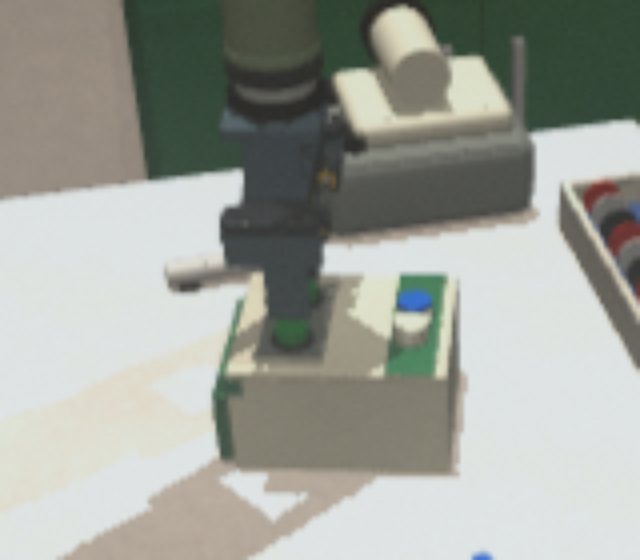

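Both fingertips sit over their caps, left and right alike. Now a gentle probe down.

Emit:
servo_tool(plan=[[[0,0,3,0,0,0,0.585],[0,0,6,0,0,0,0.585],[0,0,8,0,0,0,0.585],[0,0,9,0,0,0,0.585],[0,0,10,0,0,0,0.585],[0,0,10,0,0,0,0.585],[0,0,10,0,0,0,0.585],[0,0,10,0,0,0,0.585]]])

```text
time_s: 4.35
ee_pos: [502.5, 297.7, 113.8]
ee_rot: [180.0, 0.0, 163.4]
force: [-0.6, -0.1, 5.7]
gripper_width: 53.2
```

About 5.7 N fits both buttons 3 mm down, with contact at about z 116. Press further and hold.

Emit:
servo_tool(plan=[[[0,0,2,0,0,0,0.585],[0,0,4,0,0,0,0.585],[0,0,5.5,0,0,0,0.585],[0,0,6,0,0,0,0.585],[0,0,6,0,0,0,0.585],[0,0,6,0,0,0,0.585],[0,0,6,0,0,0,0.585],[0,0,6,0,0,0,0.585],[0,0,6,0,0,0,0.585],[0,0,6,0,0,0,0.585]]])

```text
time_s: 5.35
ee_pos: [502.5, 297.7, 108.4]
ee_rot: [180.0, 0.0, 163.4]
force: [-2.4, -1.7, 8.6]
gripper_width: 53.3
```

```bash
python3 - <<'E'
from h import *
s=state(); print(s["ee_pos"],s["force"],s["torque"],s["gripper_width"])
w=grab_frame("wrist");cv2.imwrite("pics/wrist5.png",w["color"][:,:,::-1])
E
```

```text
[502.4970467  297.67626828 108.42199206] [-2.37173358 -1.67589231  8.552599  ] [-0.23887648  0.49430191 -0.0223934 ] 53.264222841065184
```

View pics/wrist5.png

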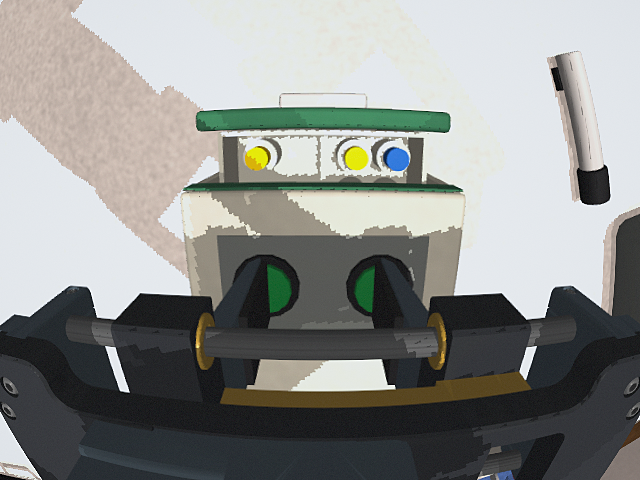

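The drawer is sliding out, with its panel at row 120 and vials in view. Keep holding.

Emit:
servo_tool(plan=[[[0,0,0.3,0,0,0,0.585],[0,0,0.3,0,0,0,0.585],[0,0,0.3,0,0,0,0.585],[0,0,0.3,0,0,0,0.585],[0,0,0.3,0,0,0,0.585],[0,0,0.3,0,0,0,0.585],[0,0,0.3,0,0,0,0.585],[0,0,0.3,0,0,0,0.585],[0,0,0.3,0,0,0,0.585],[0,0,0.3,0,0,0,0.585],[0,0,0.3,0,0,0,0.585],[0,0,0.3,0,0,0,0.585],[0,0,0.3,0,0,0,0.585],[0,0,0.3,0,0,0,0.585],[0,0,0.3,0,0,0,0.585],[0,0,0.3,0,0,0,0.585],[0,0,0.3,0,0,0,0.585],[0,0,0.3,0,0,0,0.585],[0,0,0.3,0,0,0,0.585],[0,0,0.3,0,0,0,0.585]]])

```text
time_s: 7.4
ee_pos: [502.5, 297.6, 108.3]
ee_rot: [180.0, 0.0, 163.4]
force: [-3.2, -2.1, 10.8]
gripper_width: 53.6
```

Emit:
servo_tool(plan=[[[0,0,0,0,0,0,0.585],[0,0,0,0,0,0,0.585],[0,0,0,0,0,0,0.585],[0,0,0,0,0,0,0.585],[0,0,0,0,0,0,0.585],[0,0,0,0,0,0,0.585],[0,0,0,0,0,0,0.585],[0,0,0,0,0,0,0.585],[0,0,0,0,0,0,0.585],[0,0,0,0,0,0,0.585]]])

```text
time_s: 8.4
ee_pos: [502.5, 297.7, 108.3]
ee_rot: [180.0, 0.0, 163.4]
force: [-2.6, -1.4, 10.6]
gripper_width: 53.3
```

```bash
python3 - <<'E'
from h import *
def front(s,w):
    B=[b for b in blobs(w["color"],300) if b[0][2]>150]; 
    for b in B: print(b, onz(*wpix(w,s,(b[1][0],b[0][1])),74))
for i in (1,2):
    s=state(); w=grab_frame("wrist"); print(s["time_s"],s["ee_pos"],s["force"]); front(s,w)
cv2.imwrite("pics/wrist6.png",w["color"][:,:,::-1])
f=grab_frame("top");cv2.imwrite("pics/top6.png",cv2.resize(f["color"][200:340,120:280,::-1],None,fx=4,fy=4))
E
```

```text
8.4 [502.51970891 297.66034345 108.28862939] [-2.6229003  -1.44478321 10.59741368]
([196, 22, 255, 26, 4349], [322.97, 32.59], [58.0, 117.0, 83.0]) [368.82469143 338.05761242  74.        ]
([272, 186, 190, 6, 542], [361.23, 188.21], [55.0, 115.0, 81.0]) [463.31974993 332.29237472  74.        ]
8.45 [502.48620819 297.66984704 108.27665487] [-3.53611121 -1.30168732 10.12578776]
([196, 22, 255, 26, 4369], [323.04, 32.63], [58.0, 117.0, 83.0]) [368.80082138 338.10000311  74.        ]
([184, 186, 278, 6, 727], [328.12, 188.15], [52.0, 109.0, 77.0]) [458.05951503 314.45408999  74.        ]
```

View pics/wrist6.png

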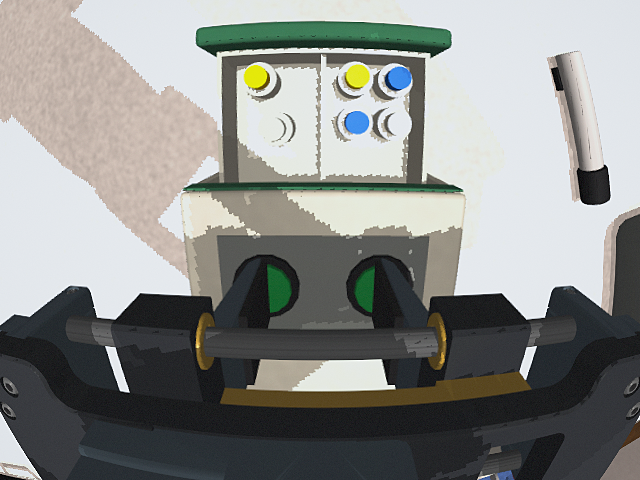

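View pics/top6.png

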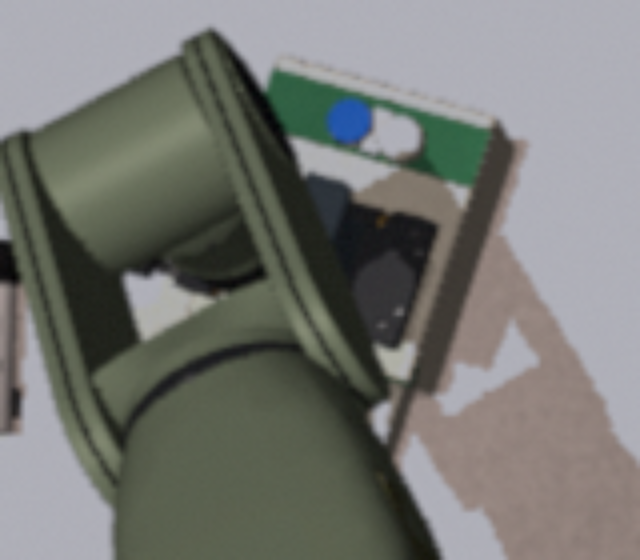

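The front edge is at (369,338), against an expected (367,339) for 80 mm out, and it has stopped moving. Lift straight off.

Emit:
servo_tool(plan=[[[0,0,-5,0,0,0,0.585],[0,0,-12,0,0,0,0.585],[0,0,-30,0,0,0,0.585],[0,0,-60,0,0,0,0.585],[0,0,-90,0,0,0,0.585],[-20,0,-110,0,0,0,0.585],[-45,0,-120,0,0,0,0.585],[-60,0,-120,0,0,0,0.585],[-60,0,-120,0,0,0,0.585],[-60,0,-120,0,0,0,0.585],[-60,0,-120,0,0,0,0.585],[-60,0,-120,0,0,0,0.585]]])

```text
time_s: 9.75
ee_pos: [559.0, 280.7, 226.1]
ee_rot: [-180.0, -0.1, 163.4]
force: [-0.0, -0.9, 1.0]
gripper_width: 53.5
```

```bash
python3 - <<'E'
from h import *
s=state(); w=grab_frame("wrist"); print(s["time_s"],s["ee_pos"],s["force"])
cv2.imwrite("pics/wrist7.png",w["color"][:,:,::-1])
for b in blobs(w["color"],300):
    print(b,onz(*wpix(w,s,b[1]),116), onz(*wpix(w,s,(b[1][0],b[0][1])),74))
f=grab_frame("side");cv2.imwrite("pics/side7.png",f["color"][:,:,::-1])
E
```

```text
9.75 [558.99244222 280.73137326 226.08647879] [-0.04716115 -0.91921839  1.03876961]
([241, 0, 165, 10, 1141], [324.57, 3.12], [60.0, 121.0, 86.0]) [390.33543977 333.04389293 116.        ] [374.08754357 338.2979138   74.        ]
([265, 138, 36, 36, 1012], [282.83, 154.95], [50.0, 164.0, 80.0]) [494.4495077  269.12849592 116.        ] [482.47823527 268.40846227  74.        ]
([344, 138, 36, 36, 1006], [361.54, 155.36], [55.0, 174.0, 86.0]) [511.70673497 326.13071744 116.        ] [501.83638894 333.60325566  74.        ]
([236, 249, 172, 43, 2225], [325.2, 264.31], [49.0, 100.0, 71.0]) [588.33923717 274.8887058  116.        ] [589.98224406 274.8662245   74.        ]
```

View pics/wrist7.png

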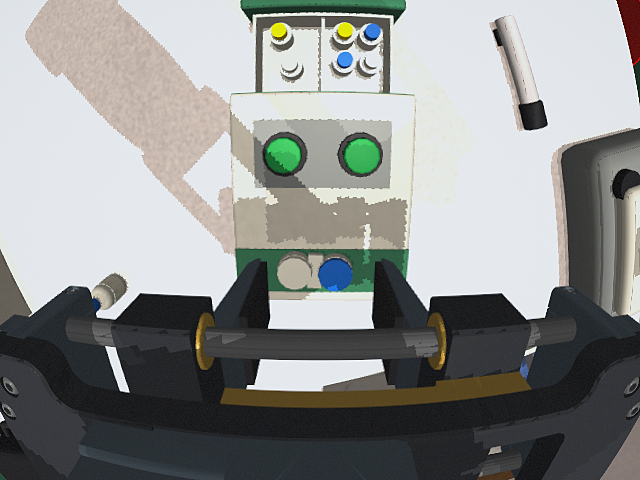

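View pics/side7.png

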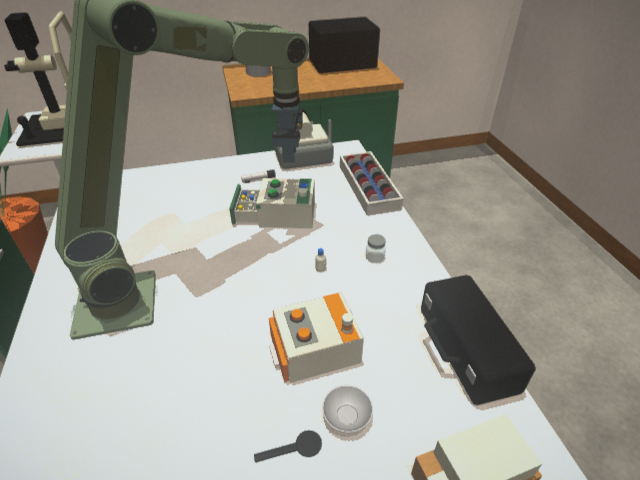

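The drawer is fully out. Both caps are up again at (283,155) and (362,155), in the same positions as before. The bystanders and the orange locker have not moved, and the arm is clear.

```bash
python3 -c "
from workcell import *
print(job_done())"
```

```text
the job is handed in; nothing more can be done
None
```

The green drawer is open. I pressed both green buttons together, one fingertip on each, to about 7.7 mm down (8.5–10.8 N). I held them until the drawer stopped moving, then lifted straight off and handed in at about 10 s.

- **Drawer:** while the buttons were still held, its front edge measured (369, 338) mm. About (367, 339) was expected for 80 mm out, so it was roughly 78–80 mm out. It did not move between two frames.
- **After release:** both caps are back where they were before pressing, seen from above. Their height was not measured again. In the side picture the orange locker and the bystanders stand where they were, judged by eye, and the arm is clear.
- **Disagreements:** two wrist views put the cap tops at about 110 mm, against 116 mm in the text. Touching them agreed with 116 mm. A side force of about 3 N showed while pressing. The last force reading was about 1 N with the arm clear, probably because it was taken just after a move.

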